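# Lay out a stripped compressor for reassembly

## Robot

A 6-joint arm with a two-finger parallel gripper is mounted at the origin on the work surface. World frame = base frame: x ahead of the robot, y to its left, z up, the work surface at z = 0. Lengths are in m, angles in degrees, forces in N, time in s.
With the tool pointing down it reaches from about 0.275 to 0.725 m from the base axis. Payload 15.9 kg.
Tool frame: the origin (TCP) lies at the very end of the fingers, on their centre line; the grasp point (between the pads) lies 19 mm behind it (arm.grip_depth is the distance from the TCP to the grasp point, in m); z points along the fingers, y is the line along which they close (so a half turn about z gives the same grasp; the last joint's range is limited). The gripper opens to 85 mm and grips with 20 to 120 N. Pads are 22 mm wide; open, the fingers measure 114 mm over their backs; the gripper's body (76 mm by 85 mm) begins 54 mm behind the grasp point. The pads swing forward as they close: fully open they stand 13 mm farther back than shut.
Start: joints at [-67.093, 12.198, -1.971, 75.831, 0, 90], TCP at [0.195, -0.461, 0.231] pointing down, gripper open.
Joint ranges: [-170.91, 170.91], [-42.67, 98.43], [-65.05, 77.54], [-120.47, 116.71], [-90, 82.35], [-180, 180]. Speed limits (degrees/s): [108.29, 108.29, 136.94, 147.25, 180, 180].

## Interface

Orientations are given as [roll, pitch, yaw] about the fixed x, y, z axes, in that order (R = Rz(yaw) Ry(pitch) Rx(roll)).
In Python, from cell import arm gives the robot as it stands.
- The arm moves only by the shell command python3 -m creep 'ROWS'. ROWS is a JSON object of lists of equal length, an entry for each row: "travel": the shift along the tool's x, y, z in mm, a list of three; "twist": the turn, a rotation vector about the tool's x, y, z in degrees, a list of three; "hand": the opening, from 0 (shut) to 1 (fully open). A call has exactly 5 rows; each row is the pose to reach, as a shift and turn from the pose commanded when the call began, along the tool's axes at that moment; what a row does not reach only later rows make up. A row lasts 1/8 s, in which the tool goes at most 62.5 mm and 10.7 degrees, less where a joint would pass 70% of its speed; a pose out of reach is approached as far as the arm can. A call with a gripper value outside its range is refused whole. The fingers move at their own pace and stop on an object; the grip force is fixed at half the most. Time passes only in rows, so rows that repeat a pose let the fingers close, or fill a call up. It gives the time, the measured TCP pose, the force, the opening and the grip force at its end, in the units of the state.
- arm.sense(): the state, without advancing time (a new reading comes with each control period).
- arm.read_camera(name): name is "side" or "top" or "wrist"; returns a dict with "color" (420x560x3 uint8, red, green, blue), "range_z" (420x560 float32, m along the optical axis (not along the pixel's ray), 0 where there is no reading), "mtx" (3x3 intrinsics, pixels), "D" ([k1, k2, p1, p2, k3] as OpenCV has them; the pictures are not rectified), "view" (4x4, takes a point from world to camera coordinates). Camera axes: x right, y up, looking along -z (the intrinsics and any distortion apply to the point x, -y, -z); pixel columns grow to the right and rows downward; lengths in m; the calibration is good to about 2 mm. A picture is of the moment at which its call begins.
- arm.finish_job(): hands the job in; it is judged then, once.
Trained networks look in a picture, given as the dict that the camera call returned (one of the last four; its "shot" number tells which), for a name from the list of things; names that differ only in an ending like _2 or _b are one class to them, and where a whole thing is asked for, a point or a joint stands for the part that bears it (a point fixed in the world has none). Each returns a list of dicts, best first, with "conf" (0 to 1); they miss things now and then, are a little off and sometimes report something else, mostly with a low value. They report only what shows in the picture. A call takes as long as a camera call.
- arm.recognise(name, picture): "extent" ([left, top, right, bottom] in pixels, round what is visible of it).
- arm.pinpoint(name, picture): "uv" ([column, row] in pixels: a listed point, or the origin of a listed thing).
The state is a dict: "time_s": time; "qpos": joint angles; "joint_vel": joint speeds; "joint_torque": joint torques, N m; "tool_pos": TCP position; "tcp_rot": TCP orientation; "force": force on the tool from outside, world axes, zero at the start; "ft_torque": the same for the moment, N m; "gripper_width": finger opening in m; "finger_force": force on a finger pad.
Only numpy, scipy, OpenCV 4.12 (cv2) and the standard library are available. Lean on these libraries where they do the work, as an engineer would, in place of code of your own. Each camera call takes 0.05 s, during which the arm holds its last target. There are 200 camera calls.

## Task

Lay out the compressor parts for reassembly. Put the steel valve plate flat on the sloping green rack, centred and lengthwise with a short edge up against the backstop, and the copper cover plate squarely on top of it in the same way; stand the piston upright on the orange mat midway between the blue cylinder and the yellow motor, and lay the bearing flat and centred on top of the blue cylinder. Leave the socket and the screwdriver where they are.

Things in the scene. Friction and masses are not known exactly. Their poses are not given: they have to be found in the camera images.
- valve_plate: Loose plain steel-grey plate, 80 x 40 x 12 mm, about 0.3 kg, lying flat on the bench; two black round ports marked on top. Origin: centre of its underside; x along the 80 mm length, y along the 40 mm width, z up.
- cover_plate: Loose copper-coloured plate, 80 x 40 x 12 mm, about 0.3 kg, lying flat on the bench; one dark spot in the middle of its top. Origin: centre of its underside; x along the 80 mm length, y along the 40 mm width, z up.
- piston: Loose aluminium piston, an upright plain cylinder 44 mm in diameter and 50 mm tall with three black ring bands near its top, about 0.16 kg. Origin: centre of its underside; z up along its axis.
- bearing: Loose steel ball bearing lying flat, a ring 52 mm outer diameter, 19 mm bore, 16 mm high, black seal between two steel races, about 0.12 kg. Origin: centre of its underside; z up.
- cylinder: Blue finned cylinder, fixed, standing on one end of the orange mat (either end). 66 mm in diameter over its fins; flat round top 58 mm in diameter, 60 mm above its origin. Origin: centre of its underside, 2 mm above the bench; z up.
- motor: Yellow round motor, fixed, standing on the other end of the orange mat, 260 mm from the blue cylinder centre to centre. 66 mm in diameter, 52 mm tall, with a thin shaft up to 75 mm. Origin: centre of its underside, 2 mm above the bench; z up.
- mat: Orange layout mat, fixed, 90 x 330 mm, 2 mm thick. Origin: centre of its underside, at bench height, which is exactly midway between cylinder and motor; y along its 330 mm length through both, z up.
- rack_seat (a point): Fixed green rack: shelf 130 mm wide, 120 mm long, rising 20 degrees away from the robot, no side walls; backstop 26 mm high, square to it, along its low near edge. Point: shelf surface, middle of the backstop foot, 22 mm above the bench. x up the slope, y along the backstop (left), z square off the shelf. A seated plate has its centre 40 mm along x. Plates do not slide down by themselves.
- socket: Bystander, leave alone: dark steel wrench socket with a red band standing loose, 26 mm in diameter, 38 mm tall. Origin: centre of its underside.
- screwdriver: Bystander, leave alone: yellow-handled screwdriver, 160 mm long, lying loose between the mat and the rack. Origin: centre of its underside; x along it towards the tip.

How it is judged (in metres and radians):
At the end, for the whole second after the job is handed in: Both plates flat on the rack, steel under copper, centred within 15 mm, square within 0.2 rad, edge within 10 mm of the backstop; piston upright on the mat within 15 mm of midway between cylinder and motor; bearing flat on the blue cylinder, centred within 10 mm; all at rest (x of valve_plate in the frame of rack_seat between 0.034 and 0.05 m and y of valve_plate in the frame of rack_seat between -0.015 and 0.015 m and z of valve_plate in the frame of rack_seat between -0.003 and 0.004 m and angle between the z axis of each of valve_plate, cover_plate and the z axis of rack_seat, either way round below 0.08 rad and angle between the x axis of each of valve_plate, cover_plate and the x axis of rack_seat, either way round below 0.2 rad and x of cover_plate in the frame of rack_seat between 0.034 and 0.05 m and y of cover_plate in the frame of rack_seat between -0.015 and 0.015 m and z of cover_plate in the frame of rack_seat between 0.009 and 0.016 m and horizontal distance between piston and mat below 0.015 m and z of piston in the frame of mat between -0.001 and 0.007 m and angle between each of piston, bearing's own z axis and vertical below 0.1 rad and horizontal distance between bearing and cylinder below 0.01 m and z of bearing in the frame of cylinder between 0.057 and 0.064 m and linear speed of each of valve_plate, cover_plate, piston, bearing below 0.02 m/s); the robot touches nothing.
It fails at once if the socket is moved by more than 30 mm (distance of socket from where it was at the start of the episode above 0.03 m).
It fails at once if the screwdriver is moved by more than 30 mm (distance of screwdriver from where it was at the start of the episode above 0.03 m).
It also fails if it takes over 109 s, if anything falls off the work surface, if the arm or the gripper's body presses on something with over 40 N, if the wrist force passes 120 N, or if a joint passes its speed limit or range.

## Working session

There is one attempt and no reset: what is moved stays moved. The work goes in short steps, Python scripts to look and compute and a shell command to move; the robot and the scene stay as the last step left them, time stands still between calls to the robot, and variables do not carry over. Pictures are saved under pics/ and viewed, at most 14 in all, crops included, and the job is handed in when it is done.

```bash
ls; mkdir -p pics
cat > h.py <<'E'
import numpy as np, cv2
from scipy.spatial.transform import Rotation as R
from cell import arm
def pts(p):
    """world point for each pixel"""
    h,w=p['range_z'].shape
    uv=np.stack(np.meshgrid(np.arange(w),np.arange(h)),-1).reshape(-1,1,2).astype(np.float32)
    n=cv2.undistortPoints(uv,np.array(p['mtx']),np.array(p['D'])).reshape(h,w,2)
    z=p['range_z']
    c=np.stack([n[...,0]*z,-n[...,1]*z,-z,np.ones_like(z)],-1)
    W=c@np.linalg.inv(np.array(p['view'])).T
    W=W[...,:3]; W[z==0]=np.nan
    return W
def save(p,name): cv2.imwrite('pics/'+name,p['color'][...,::-1])
E
python3 - <<'E'
from h import *
s=arm.sense(); print(s)
names="valve_plate cover_plate piston bearing cylinder motor mat rack_seat socket screwdriver".split()
for c in ['top','side']:
    p=arm.read_camera(c); save(p,c+'0.png'); W=pts(p)
    np.savez(c+'0.npz',W=W,color=p['color'])
    for n in names:
        for d in arm.pinpoint(n,p)[:2]:
            u,v=np.round(d['uv']).astype(int); 
            e=[x['extent'] for x in arm.recognise(n,p)[:1]] 
            print(c,n,round(d['conf'],2),u,v,W[min(max(v,0),419),min(max(u,0),559)].round(3),np.round(e))
E
```

```text
pics
{'time_s': 0.0, 'qpos': array([-6.70922037e+01,  1.22229257e+01, -2.00842492e+00,  7.58294153e+01,
        1.22618394e-03,  9.00012439e+01]), 'joint_vel': array([-0.03592806, -0.06076188,  0.02704601,  0.03344372,  0.04034222,
       -0.04642765]), 'joint_torque': array([ 2.18742216e-04, -6.86153841e+01,  4.87123418e+01,  1.73311756e-02,
       -2.54276148e-05,  2.59984034e-05]), 'tool_pos': array([ 0.19450389, -0.4602631 ,  0.23083124]), 'tcp_rot': array([-1.79939234e+02, -1.22486397e-03,  2.29065510e+01]), 'force': array([-0.26225582, -0.65276908,  0.5776477 ]), 'ft_torque': array([ 0.01534072, -0.0084472 ,  0.01204075]), 'finger_force': 0.0, 'gripper_width': 0.08541445682165145}
top valve_plate 0.69 286 179 [ 0.603 -0.013  0.058] [[348. 236. 370. 266.]]
top valve_plate 0.66 360 252 [ 0.426 -0.187  0.01 ] [[348. 236. 370. 266.]]
top cover_plate 0.62 238 260 [0.416 0.111 0.012] [[222. 246. 254. 273.]]
top piston 0.85 422 258 [ 0.405 -0.327  0.052] [[412. 249. 433. 261.]]
top piston 0.21 212 162 [0.659 0.169 0.026] [[412. 249. 433. 261.]]
top bearing 0.69 299 252 [ 0.431 -0.039 
[... 698 characters left out ...]
 0.95 329 271 [0.416 0.119 0.011] [[312. 248. 345. 288.]]
side piston 0.55 337 142 [ 0.418 -0.317  0.015] [[313. 167. 344. 184.]]
side piston 0.48 298 369 [0.454 0.319 0.023] [[313. 167. 344. 184.]]
side bearing 0.65 326 217 [ 0.431 -0.025  0.013] [[315. 204. 339. 225.]]
side cylinder 0.64 241 218 [0.608 0.02  0.032] [[225. 187. 255. 226.]]
side motor 0.72 268 153 [ 0.595 -0.243  0.015] [[256. 130. 284. 158.]]
side mat 0.57 258 179 [ 0.605 -0.148  0.003] [[221. 142. 286. 237.]]
side rack_seat 0.75 302 367 [0.448 0.317 0.026] [[219. 316. 309. 420.]]
side socket 0.68 267 275 [0.53  0.15  0.021] [[261. 259. 277. 284.]]
side screwdriver 0.76 193 283 [ 0.671  0.172 -0.   ] [[154. 271. 237. 289.]]
```

View pics/top0.png

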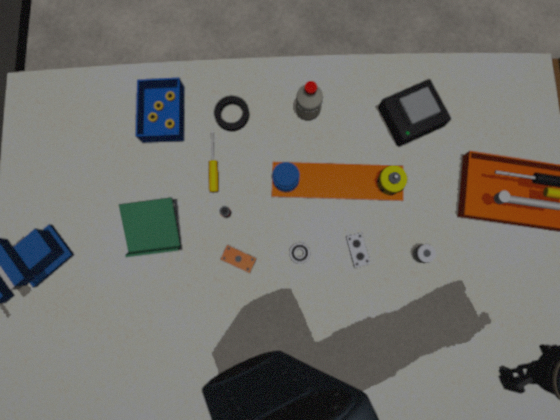

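```bash
cat > m.py <<'E'
from h import *
import sys
def cl(W,c,r,zl,zh):
    m=(np.hypot(W[...,0]-c[0],W[...,1]-c[1])<r)&(W[...,2]>zl)&(W[...,2]<zh)
    return W[m]
def circ(q):
    q=q[:,:2].astype(np.float32)
    (c,r)=cv2.minEnclosingCircle(q); return np.round(c,4),round(r,4),q.mean(0).round(4),len(q)
def rect(q): 
    return cv2.minAreaRect((q[:,:2]*1000).astype(np.float32)), q.mean(0).round(4)
if __name__=='__main__':
  for c in ['top','side']:
    W=np.load(c+'0.npz')['W']
    print(c,'bench z',np.nanmedian(cl(W,(.5,.05),.03,-.02,.02)[:,2]))
    print('valve',rect(cl(W,(.426,-.187),.06,.007,.018)))
    print('cover',rect(cl(W,(.416,.113),.06,.007,.018)))
    print('piston',circ(cl(W,(.405,-.325),.05,.042,.06)))
    print('bearing',circ(cl(W,(.431,-.035),.045,.009,.022)))
    print('cyl',circ(cl(W,(.605,-.01),.05,.054,.07)))
    print('motor',circ(cl(W,(.585,-.264),.05,.046,.06)))
    q=cl(W,(.49,.33),.11,.027,.08)
    q=q[(q[:,0]>.46)]
    A=np.c_[q[:,:2],np.ones(len(q))]
    s=None
    for _ in range(5):
        k=np.linalg.lstsq(A,q[:,2],rcond=None)[0]; e=abs(A@k-q[:,2]); A,q=A[e<.005],q[e<.005]
    print('rack plane',k,len(q),np.degrees(np.arctan(np.hypot(*k[:2]))),'dir',np.degrees(np.arctan2(k[1],k[0])),rect(q))
E
python3 m.py
```

```text
top bench z 0.00033247528786162217
valve (((416.53271484375, -172.53485107421875), (103.04051971435547, 67.84246063232422), 11.620359420776367), array([ 0.431 , -0.1824,  0.0122]))
cover (((416.0673522949219, 111.57865905761719), (85.32501220703125, 73.4040756225586), 88.32542419433594), array([0.4185, 0.1113, 0.0124]))
piston (array([ 0.4165, -0.3392]), 0.0236, array([ 0.4166, -0.338 ], dtype=float32), 289)
bearing (array([ 0.4287, -0.039 ]), 0.0259, array([ 0.4284, -0.039 ], dtype=float32), 310)
cyl (array([ 0.6133, -0.0119]), 0.0326, array([ 0.6136, -0.0115], dtype=float32), 462)
motor (array([ 0.5977, -0.2705]), 0.0341, array([ 0.5963, -0.2689], dtype=float32), 504)
rack plane [ 0.35746896  0.03545189 -0.14885738] 2218 19.75943653477905 dir 5.663774003323066 (((509.8027038574219, 322.602783203125), (106.2484130859375, 132.85415649414062), 5.972233772277832), array([0.5135, 0.3216, 0.0461]))
side bench z 5.7446192215482306e-05
valve (((431.72747802734375, -182.36871337890625), (79.89433288574219, 43.324180603027344), 13.915353775024414), array([ 0.4316, -0.1796,  0.0116]))
cover (((419.33245849609375, 111.12001037597656), (82.12865447998047, 40.311187744140625), 63.634483337402344), array([0.4197, 0.1134, 0.0117]))
piston (array([ 0.4147, -0.3374]), 0.0233, array([ 0.4158, -0.3343], dtype=float32), 151)
bearing (array([ 0.4296, -0.0392]), 0.0273, array([ 0.4293, -0.0367], dtype=float32), 314)
cyl (array([ 0.6142, -0.0113]), 0.0307, array([ 0.6134, -0.0076], dtype=float32), 452)
motor (array([ 0.5991, -0.269 ]), 0.0349, array([ 0.5958, -0.2614], dtype=float32), 261)
rack plane [ 0.36230291  0.0340321  -0.15145252] 5973 19.99633326516536 dir 5.3662036693946265 (((510.3529357910156, 322.5843505859375), (106.2640609741211, 132.26844787597656), 5.338853359222412), array([0.5133, 0.329 , 0.0457]))
```

The top view shows: steel plate (358,250), copper plate (239,259), bearing (300,253), piston (425,253), blue cylinder (286,177), motor (393,180), rack (150,227), socket (226,212), screwdriver (213,165). The depth fits agree with all of these. The network's first valve_plate hit at (286,179) is wrong, because that is the cylinder.

```bash
cat > plan.py <<'E'
from h import *
RACK=dict(foot=np.array([.4487,.3166,.022]),yaw=5.5)
def down(x,y,z,yaw): return np.array([x,y,z]),R.from_euler('z',yaw,degrees=True)*R.from_euler('x',180,degrees=True)
def rack(x,y,z):
    r=R.from_euler('z',RACK['yaw'],degrees=True)*R.from_euler('y',-20,degrees=True)
    return RACK['foot']+r.apply([x,y,z]), r*R.from_euler('x',180,degrees=True)
def here():
    s=arm.sense(); return np.array(s['tool_pos']),R.from_euler('xyz',s['tcp_rot'],degrees=True)
def chain(*T,start=None):
    p,r=start or here()
    for q,o in T:
        t=np.round(r.inv().apply(q-p)*1000,0); w=np.round((r.inv()*o).as_rotvec(degrees=True),1)
        print('travel',t.tolist(),'twist',w.tolist(),'| mm %.0f deg %.0f'%(np.linalg.norm(t),np.linalg.norm(w)))
        p=p+r.apply(t/1000); r=r*R.from_rotvec(w,degrees=True)
E
python3 - <<'E'
from plan import *
chain(down(.4317,-.1824,.12,13.9),down(.4317,-.1824,.001,13.9))
E
```

```text
travel [327.0, -164.0, 111.0] twist [-0.0, -0.0, 9.0] | mm 382 deg 9
travel [-0.0, 0.0, 119.0] twist [-0.0, -0.0, 0.0] | mm 119 deg 0
```

```bash
python3 -m creep '{"travel":[[40,-20,0],[80,-40,0],[120,-60,10],[160,-80,20],[200,-100,30]],"twist":[[0,0,2],[0,0,4],[0,0,6],[0,0,8],[0,0,9]],"hand":[1,1,1,1,1]}'
python3 - <<'E'
from plan import *
chain(down(.4317,-.1824,.12,13.9),down(.4317,-.1824,.001,13.9))
E
```

```text
time_s: 2.98
tool_pos: [0.3407, -0.2894, 0.2011]
tcp_rot: [180.0, -0.0, 13.8]
force: [0.5, -0.7, -0.1]
gripper_width: 0.0849
finger_force: 0.0
travel [114.0, -82.0, 81.0] twist [0.0, -0.0, -0.1] | mm 162 deg 0
travel [-0.0, -0.0, 119.0] twist [0.0, -0.0, 0.0] | mm 119 deg 0
```

```bash
python3 -m creep '{"travel":[[40,-30,30],[80,-60,60],[114,-82,81],[114,-82,81],[114,-82,81]],"twist":[[0,0,0],[0,0,0],[0,0,0],[0,0,0],[0,0,0]],"hand":[1,1,1,1,1]}'
python3 - <<'E'
from plan import *
from m import cl,rect
p=arm.read_camera('wrist'); save(p,'w1.png'); W=pts(p)
q=cl(W,(.4317,-.1824),.06,.006,.018); print(rect(q))
chain(down(.4317,-.1824,.001,13.9))
E
```

```text
time_s: 3.6
tool_pos: [0.4308, -0.1838, 0.1206]
tcp_rot: [180.0, 0.0, 13.9]
force: [0.0, -0.4, -0.6]
gripper_width: 0.0853
finger_force: 0.0
(((431.75152587890625, -182.44522094726562), (80.02786254882812, 40.09245300292969), 13.344428062438965), array([ 0.4337, -0.1819,  0.0116]))
travel [1.0, -2.0, 120.0] twist [0.0, -0.0, -0.0] | mm 120 deg 0
```

View pics/w1.png

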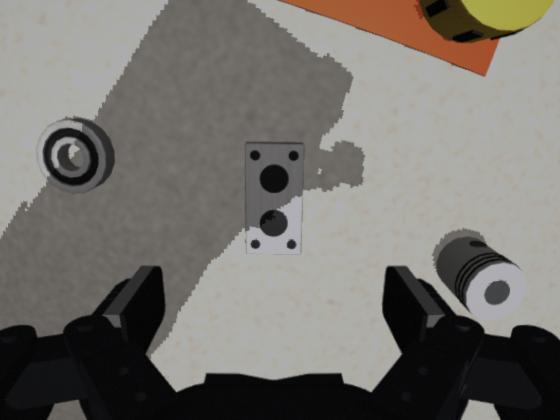

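The wrist view shows the steel plate centred at (274,198), between the fingers and square to them. The depth fit gives 80.0 x 40.1 mm at the position I expected, so I'm grasping it.

```bash
python3 -m creep '{"travel":[[1,-1,50],[1,-1,90],[1,-1,119],[1,-1,119],[1,-1,119]],"twist":[[0,0,0.5],[0,0,0.5],[0,0,0.5],[0,0,0.5],[0,0,0.5]],"hand":[1,1,1,1,0.4]}'
python3 -m creep '{"travel":[[0,0,0],[0,0,0],[0,0,0],[0,0,0],[0,0,-5]],"twist":[[0,0,0],[0,0,0],[0,0,0],[0,0,0],[0,0,0]],"hand":[0,0,0,0,0]}'
python3 - <<'E'
from plan import *
chain(down(.42,-.10,.12,8),down(.43,.15,.15,5.5),rack(.043,0,.06),rack(.043,0,.003))
E
```

```text
time_s: 4.28
tool_pos: [0.4322, -0.1833, 0.0027]
tcp_rot: [179.9, -0.1, 13.4]
force: [0.5, -0.1, 0.0]
gripper_width: 0.0692
finger_force: 0.0
time_s: 4.9
tool_pos: [0.4317, -0.1824, 0.0069]
tcp_rot: [180.0, -0.0, 13.4]
force: [-0.3, 0.2, -4.0]
gripper_width: 0.0379
finger_force: 61.3
travel [8.0, -83.0, -113.0] twist [0.0, -0.0, 5.4] | mm 140 deg 5
travel [45.0, -246.0, -30.0] twist [0.0, -0.0, 2.5] | mm 252 deg 2
travel [54.0, -164.0, 57.0] twist [0.0, 20.0, 0.0] | mm 182 deg 20
travel [0.0, -0.0, 57.0] twist [0.0, -0.0, 0.0] | mm 57 deg 0
```

```bash
python3 -m creep '{"travel":[[0,0,-50],[4,-40,-90],[8,-83,-113],[8,-83,-113],[8,-83,-113]],"twist":[[0,0,0],[0,0,3],[0,0,5.4],[0,0,5.4],[0,0,5.4]],"hand":[0,0,0,0,0]}'
python3 -m creep '{"travel":[[9,-50,-6],[18,-100,-12],[27,-150,-18],[36,-200,-24],[45,-246,-30]],"twist":[[0,0,0.5],[0,0,1],[0,0,1.5],[0,0,2],[0,0,2.5]],"hand":[0,0,0,0,0]}'
python3 -m creep '{"travel":[[15,-50,15],[30,-100,25],[54,-164,45],[54,-164,57],[54,-164,57]],"twist":[[0,5,0],[0,10,0],[0,15,0],[0,20,0],[0,20,0]],"hand":[0,0,0,0,0]}'
python3 - <<'E'
from plan import *
p=arm.read_camera('wrist'); save(p,'w2.png'); W=pts(p)
np.savez('w2.npz',W=W,color=p['color'])
for d in arm.pinpoint('rack_seat',p): print(d)
t,r=rack(0,0,0); rr=r*R.from_euler('x',180,degrees=True)
L=rr.inv().apply((W.reshape(-1,3)-RACK['foot'])); c=p['color'].reshape(-1,3).astype(int)
g=(c[:,1]>c[:,0]+25)&(c[:,1]>c[:,2]+10)&np.isfinite(L[:,0])
q=L[g]; s=q[(q[:,0]>.02)&(q[:,0]<.12)&(abs(q[:,2])<.01)]
print('n',len(q),len(s),'pct',np.percentile(q,[1,50,99],axis=0).round(4))
A=np.c_[s[:,:2],np.ones(len(s))]; print('plane',np.linalg.lstsq(A,s[:,2],rcond=None)[0].round(4))
print('shelf rect',cv2.minAreaRect((s[:,:2]*1000).astype(np.float32)))
b=q[(q[:,2]>.006)&(q[:,2]<.024)&(q[:,0]<.02)]
if len(b): print('backstop',len(b),np.percentile(b,[1,50,99],axis=0).round(4))
k=rr.inv().apply(here()[0]-RACK['foot']); print('tcp in rack',k.round(4))
chain(rack(.043,0,.006),rack(.043,0,.002))
E
```

```text
time_s: 5.52
tool_pos: [0.4202, -0.0999, 0.1193]
tcp_rot: [180.0, -0.0, 8.1]
force: [0.2, 0.2, -4.1]
gripper_width: 0.0382
finger_force: 62.1
time_s: 6.15
tool_pos: [0.4393, 0.0838, 0.1479]
tcp_rot: [-177.5, 0.1, 9.1]
force: [0.6, -0.3, -2.1]
gripper_width: 0.0382
finger_force: 62.3
time_s: 6.78
tool_pos: [0.4874, 0.1311, 0.1027]
tcp_rot: [-176.0, -19.7, 12.6]
force: [-0.3, 0.5, -2.8]
gripper_width: 0.0381
finger_force: 62.3
{'uv': [12.0, 245.6], 'conf': 0.93}
{'uv': [288.7, 188.6], 'conf': 0.22}
n 17786 14550 pct [[-0.0038 -0.0637 -0.002 ]
 [ 0.0612 -0.0315 -0.0005]
 [ 0.1187  0.0074  0.0258]]
plane [-0.0008 -0.0003 -0.0005]
shelf rect ((69.97354125976562, -27.567241668701172), (75.15324401855469, 99.92069244384766), 89.9810791015625)
backstop 3 [[-0.0035 -0.0526  0.0234]
 [-0.0026 -0.0524  0.024 ]
 [-0.0009 -0.0239  0.024 ]]
tcp in rack [ 0.0488 -0.1878  0.069 ]
travel [16.0, -179.0, 84.0] twist [-6.4, 0.5, 6.7] | mm 198 deg 9
travel [0.0, 0.0, 4.0] twist [-0.0, 0.0, 0.0] | mm 4 deg 0
```

View pics/w2.png

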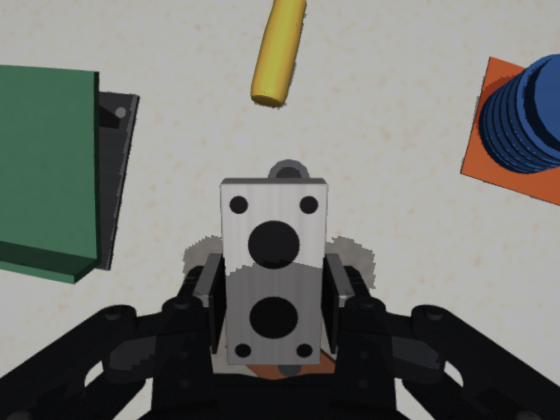

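The wrist view shows the plate square in the fingers at (274,272), the rack's right edge near x=98, and the socket behind the plate, well below it. The long move stopped short because of the joint-speed limit, so I'll use smaller rows. The rack estimate is confirmed to within about 1 mm.

```bash
python3 - <<'E'
from plan import *
chain(rack(.043,0,.06))
E
python3 -m creep '{"travel":[[3,-30,10],[6,-60,15],[10,-100,20],[14,-140,25],[16,-179,30]],"twist":[[-1.3,0,1.3],[-2.6,0.2,2.6],[-3.9,0.3,4],[-5.2,0.4,5.4],[-6.4,0.5,6.7]],"hand":[0,0,0,0,0]}'
python3 - <<'E'
from plan import *
chain(rack(.043,0,.006),rack(.043,0,.002))
E
```

```text
travel [16.0, -185.0, 30.0] twist [-6.4, 0.5, 6.7] | mm 188 deg 9
time_s: 7.5
tool_pos: [0.5093, 0.1113, 0.0943]
tcp_rot: [-178.3, -20.1, 11.4]
force: [-0.2, 0.7, -3.1]
gripper_width: 0.0382
finger_force: 62.3
travel [0.0, -208.0, 62.0] twist [-3.7, 0.0, 5.5] | mm 217 deg 7
travel [0.0, 0.0, 4.0] twist [0.0, 0.0, 0.0] | mm 4 deg 0
```

Run:
```python
from plan import *
s=arm.sense(); print(s['qpos'].round(2),s['joint_vel'].round(2),s['tool_pos'],s['tcp_rot'])
arm.read_camera('wrist');s=arm.sense(); print(s['qpos'].round(2),s['tool_pos'])
```

```text
[ 11.3    2.88 -37.97  29.09   1.7  179.94] [-10.04  -0.54  -1.66  -1.83  -5.4   -0.02] [0.50927722 0.11128873 0.0943359 ] [-178.32426926  -20.05110813   11.35979652]
[ 11.2    2.87 -38.01  29.08   1.63 179.94] [0.50929062 0.11004267 0.09417344]
```

Joint 6 is at its 180° limit. The rack pose needs the half-turned grasp (tool x down the slope), so I'll turn about the tool axis.

```bash
python3 -m creep '{"travel":[[0,0,0],[0,0,-10],[0,0,-20],[0,0,-20],[0,0,-20]],"twist":[[0,0,-10],[0,0,-20],[0,0,-30],[0,0,-40],[0,0,-50]],"hand":[0,0,0,0,0]}'
python3 -m creep '{"travel":[[0,0,0],[0,0,0],[0,0,0],[0,0,0],[0,0,0]],"twist":[[0,0,-10],[0,0,-20],[0,0,-30],[0,0,-40],[0,0,-50]],"hand":[0,0,0,0,0]}'
python3 -m creep '{"travel":[[0,0,0],[0,0,0],[0,0,0],[0,0,0],[0,0,0]],"twist":[[0,0,-10],[0,0,-20],[0,0,-30],[0,0,-40],[0,0,-50]],"hand":[0,0,0,0,0]}'
cat >> plan.py <<'E'
def rack(x,y,z):
    r=R.from_euler('z',RACK['yaw'],degrees=True)*R.from_euler('y',-20,degrees=True)
    return RACK['foot']+r.apply([x,y,z]), r*R.from_euler('z',180,degrees=True)*R.from_euler('x',180,degrees=True)
E
python3 - <<'E'
from plan import *
print(arm.sense()['qpos'].round(1))
chain(rack(.043,-.09,.07),rack(.043,0,.05),rack(.043,0,.002))
E
```

```text
time_s: 8.18
tool_pos: [0.5023, 0.1098, 0.1133]
tcp_rot: [165.3, -13.9, 63.8]
force: [-0.2, 0.5, -3.0]
gripper_width: 0.0382
finger_force: 62.4
time_s: 8.8
tool_pos: [0.5023, 0.1098, 0.1131]
tcp_rot: [160.0, 1.9, 111.7]
force: [0.5, 0.8, -3.0]
gripper_width: 0.038
finger_force: 62.3
time_s: 9.43
tool_pos: [0.5023, 0.1097, 0.1131]
tcp_rot: [168.3, 16.5, 160.3]
force: [0.1, 0.1, -2.9]
gripper_width: 0.0382
finger_force: 62.3
[ 11.2   0.8 -37.   32.1   1.8  29.5]
travel [67.0, 102.0, 12.0] twist [3.6, -1.0, -24.1] | mm 123 deg 24
travel [0.0, 90.0, 20.0] twist [0.0, 0.0, -0.0] | mm 92 deg 0
travel [0.0, 0.0, 48.0] twist [0.0, 0.0, -0.0] | mm 48 deg 0
```

```bash
python3 -m creep '{"travel":[[15,25,2],[30,50,4],[45,75,8],[67,102,12],[67,102,12]],"twist":[[1,0,-6],[2,0,-12],[3,-0.5,-18],[3.6,-1,-24],[3.6,-1,-24]],"hand":[0,0,0,0,0]}'
python3 -m creep '{"travel":[[0,25,5],[0,50,10],[0,75,15],[0,90,20],[0,90,20]],"twist":[[0,0,0],[0,0,0],[0,0,0],[0,0,0],[0,0,0]],"hand":[0,0,0,0,0]}'
python3 - <<'E'
from plan import *
print(arm.sense()['qpos'].round(1))
chain(rack(.043,0,.006),rack(.043,0,.002))
p=arm.read_camera('wrist'); save(p,'w3.png'); W=pts(p)
t,r=rack(0,0,0); rr=r*R.from_euler('x',180,degrees=True)*R.from_euler('z',180,degrees=True)
L=rr.inv().apply((W.reshape(-1,3)-RACK['foot'])); c=p['color'].reshape(-1,3).astype(int)
q=L[(abs(L[:,0]-.043)<.07)&(abs(L[:,1])<.023)&(L[:,2]>.045)&(L[:,2]<.075)]
print(cv2.minAreaRect((q[:,:2]*1000).astype(np.float32)), np.percentile(q,[2,50,98],axis=0).round(4))
g=L[(c[:,1]>c[:,0]+25)&(c[:,1]>c[:,2]+10)&np.isfinite(L[:,0])]
print(np.percentile(g,[.5,50,99.5],axis=0).round(4))
b=g[(g[:,2]>.008)&(g[:,2]<.024)]; print(len(b), np.median(b,axis=0) if len(b) else '')
E
```

```text
time_s: 10.05
tool_pos: [0.4736, 0.2307, 0.1025]
tcp_rot: [179.8, 20.0, -174.7]
force: [-0.5, 0.2, -2.9]
gripper_width: 0.0379
finger_force: 62.4
time_s: 10.68
tool_pos: [0.4733, 0.3195, 0.0839]
tcp_rot: [179.8, 19.9, -174.9]
force: [1.1, 0.5, -3.4]
gripper_width: 0.0378
finger_force: 62.4
[ 40.2  11.6 -29.   32.8 -11.2  33.4]
travel [1.0, -1.0, 44.0] twist [0.0, -0.1, -0.4] | mm 44 deg 0
travel [0.0, 0.0, 4.0] twist [0.0, 0.0, -0.0] | mm 4 deg 0
((42.87369155883789, -0.13257598876953125), (45.93880844116211, 80.87986755371094), 89.20468139648438) [[ 0.003  -0.0179  0.0554]
 [ 0.036   0.0015  0.0588]
 [ 0.0802  0.0209  0.0696]]
[[-0.0058 -0.0639 -0.0022]
 [ 0.0233 -0.003  -0.0004]
 [ 0.1156  0.065   0.0271]]
100 [-0.00513191 -0.03631901  0.02366484]
```

View pics/w3.png

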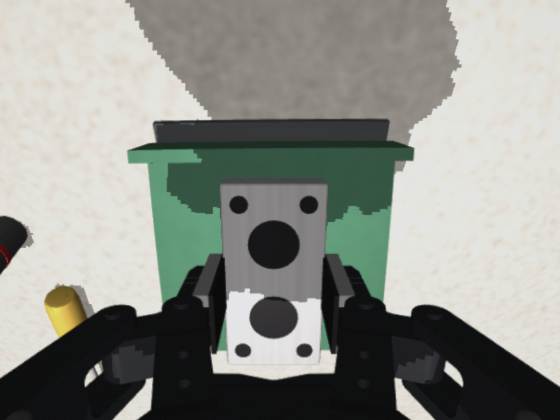

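The plate is centred over the rack at (274,272), square to it, with the backstop ahead of it at row 150. Lowering it.

```bash
python3 -m creep '{"travel":[[1,-1,15],[1,-1,30],[1,-1,38],[1,-1,42],[1,-1,44]],"twist":[[0,0,-0.4],[0,0,-0.4],[0,0,-0.4],[0,0,-0.4],[0,0,-0.4]],"hand":[0,0,0,0,0]}'
python3 -m creep '{"travel":[[0,0,1],[0,0,2],[0,0,3],[0,0,4],[0,0,4]],"twist":[[0,0,0],[0,0,0],[0,0,0],[0,0,0],[0,0,0]],"hand":[0,0,0,0,0]}'
python3 - <<'E'
from plan import *
chain(rack(.043,0,.002))
E
```

```text
time_s: 11.35
tool_pos: [0.4874, 0.32, 0.0426]
tcp_rot: [179.9, 20.0, -174.5]
force: [0.0, -0.1, -3.4]
gripper_width: 0.0381
finger_force: 62.4
time_s: 11.98
tool_pos: [0.4886, 0.3201, 0.0391]
tcp_rot: [179.9, 20.0, -174.5]
force: [-4.2, -2.0, 4.4]
gripper_width: 0.0378
finger_force: 63.2
travel [1.0, 0.0, 0.0] twist [0.1, -0.0, -0.0] | mm 1 deg 0
```

Contact. Releasing and backing off.

```bash
python3 -m creep '{"travel":[[0,0,0],[0,0,0],[0,0,0],[0,0,-20],[0,0,-60]],"twist":[[0,0,0],[0,0,0],[0,0,0],[0,0,0],[0,0,0]],"hand":[0.75,0.75,0.75,0.75,0.75]}'
python3 - <<'E'
from plan import *
p=arm.read_camera('wrist'); save(p,'w4.png'); W=pts(p)
t,r=rack(0,0,0); rr=r*R.from_euler('x',180,degrees=True)*R.from_euler('z',180,degrees=True)
L=rr.inv().apply((W.reshape(-1,3)-RACK['foot']))
q=L[(L[:,0]>-.0)&(L[:,0]<.11)&(abs(L[:,1])<.05)&(L[:,2]>.006)&(L[:,2]<.018)]
print(cv2.minAreaRect((q[:,:2]*1000).astype(np.float32)), np.percentile(q,[2,50,98],axis=0).round(4))
print(arm.sense()['gripper_width'])
for y in (63.6,243.6): print(y); chain(rack(.06,-.12,.10),down(.4193,.1113,.12,y),down(.4193,.1113,.0015,y))
E
```

```text
time_s: 12.6
tool_pos: [0.4675, 0.3174, 0.0946]
tcp_rot: [-180.0, 19.8, -174.5]
force: [0.5, 0.7, -0.3]
gripper_width: 0.0643
finger_force: 0.0
((41.941741943359375, 0.9817848205566406), (40.3131217956543, 79.473388671875), 89.94290161132812) [[ 0.0035 -0.0182  0.0101]
 [ 0.0385  0.001   0.0114]
 [ 0.0794  0.0201  0.0128]]
0.0640167605245373
63.6
travel [-15.0, -120.0, -33.0] twist [0.2, 0.1, -0.1] | mm 125 deg 0
travel [73.0, -82.0, -9.0] twist [21.2, 11.9, 120.5] | mm 110 deg 123
travel [0.0, 0.0, 118.0] twist [0.0, -0.0, -0.0] | mm 118 deg 0
243.6
travel [-15.0, -120.0, -33.0] twist [0.2, 0.1, -0.1] | mm 125 deg 0
travel [73.0, -82.0, -9.0] twist [-10.2, 18.3, -57.4] | mm 110 deg 61
travel [-0.0, -0.0, 118.0] twist [0.0, -0.0, -0.0] | mm 118 deg 0
```

View pics/w4.png

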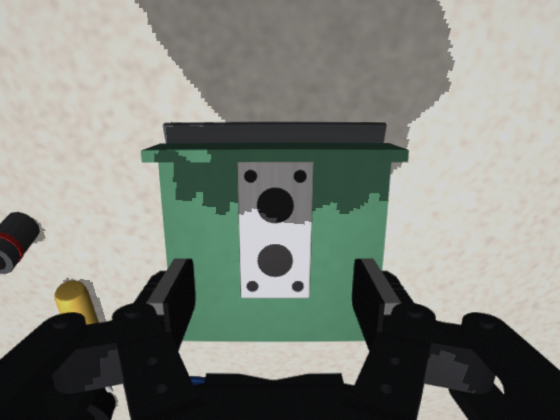

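The steel plate is seated: x=42 mm, y=1 mm, square, top at (275,230). Next is the copper plate.

```bash
python3 -m creep '{"travel":[[0,-10,-30],[-5,-40,-33],[-10,-80,-33],[-15,-120,-33],[-15,-120,-33]],"twist":[[0,0,0],[0,0,0],[0,0,0],[0,0,0],[0,0,0]],"hand":[1,1,1,1,1]}'
python3 -m creep '{"travel":[[15,-16,-2],[30,-32,-4],[45,-50,-6],[60,-66,-8],[73,-82,-9]],"twist":[[-1.6,3,-9],[-3.2,6,-18],[-4.8,9,-27],[-6.4,12,-36],[-8.4,15,-45]],"hand":[1,1,1,1,1]}'
python3 - <<'E'
from plan import *
chain(down(.4193,.1113,.12,243.6),down(.4193,.1113,.0015,243.6))
E
```

```text
time_s: 13.28
tool_pos: [0.4831, 0.1968, 0.1315]
tcp_rot: [179.9, 20.0, -174.7]
force: [-0.0, -0.0, 0.2]
gripper_width: 0.086
finger_force: 0.0
time_s: 13.9
tool_pos: [0.4189, 0.1104, 0.1148]
tcp_rot: [-179.0, 3.6, -128.5]
force: [-0.2, 1.3, -0.3]
gripper_width: 0.0856
finger_force: 0.0
travel [-1.0, 0.0, -5.0] twist [-1.4, 3.5, -12.1] | mm 5 deg 13
travel [-0.0, -0.0, 118.0] twist [0.0, 0.0, -0.0] | mm 118 deg 0
```

```bash
python3 -m creep '{"travel":[[-1,0,-5],[-1,0,-5],[-1,0,-5],[-1,0,-5],[-1,0,-5]],"twist":[[-0.7,1.7,-6],[-1.4,3.5,-12],[-1.4,3.5,-12],[-1.4,3.5,-12],[-1.4,3.5,-12]],"hand":[1,1,1,1,1]}'
python3 - <<'E'
from plan import *
from m import cl,rect
p=arm.read_camera('wrist'); W=pts(p)
q=cl(W,(.4193,.1113),.06,.006,.018); a=rect(q); print(a)
(x,y),_,_=a[0]
chain(down(x/1e3,y/1e3,.0015,243.6))
E
```

```text
time_s: 14.52
tool_pos: [0.4193, 0.1111, 0.1198]
tcp_rot: [-180.0, 0.1, -116.9]
force: [0.4, 0.2, -0.1]
gripper_width: 0.0855
finger_force: 0.0
(((418.796875, 110.66990661621094), (80.20188903808594, 40.168800354003906), 63.74246597290039), array([0.4178, 0.1088, 0.0115]))
travel [1.0, 0.0, 118.0] twist [-0.0, 0.1, -0.5] | mm 118 deg 1
```

```bash
python3 -m creep '{"travel":[[1,0,50],[1,0,90],[1,0,118],[1,0,118],[1,0,118]],"twist":[[0,0,-0.5],[0,0,-0.5],[0,0,-0.5],[0,0,-0.5],[0,0,-0.5]],"hand":[1,1,1,1,0.4]}'
python3 -m creep '{"travel":[[0,0,0],[0,0,0],[0,0,0],[0,0,0],[0,0,-5]],"twist":[[0,0,0],[0,0,0],[0,0,0],[0,0,0],[0,0,0]],"hand":[0,0,0,0,0]}'
python3 - <<'E'
from plan import *
chain(down(.43,.12,.13,243.6),rack(.05,-.12,.09),rack(.0425,.001,.06),rack(.0425,.001,.018))
E
```

```text
time_s: 15.2
tool_pos: [0.4197, 0.1104, 0.0028]
tcp_rot: [-179.9, 0.1, -116.3]
force: [0.3, -0.3, -0.0]
gripper_width: 0.0698
finger_force: 0.0
time_s: 15.82
tool_pos: [0.4193, 0.1103, 0.0073]
tcp_rot: [-180.0, 0.1, -116.3]
force: [0.1, -0.5, -2.4]
gripper_width: 0.0382
finger_force: 61.3
travel [-14.0, -5.0, -123.0] twist [-0.0, 0.1, 0.1] | mm 124 deg 0
travel [-91.0, -7.0, 7.0] twist [10.1, -18.2, 57.5] | mm 92 deg 61
travel [8.0, 121.0, 30.0] twist [-0.0, -0.0, -0.0] | mm 125 deg 0
travel [-0.0, -0.0, 42.0] twist [-0.0, -0.0, -0.0] | mm 42 deg 0
```

```bash
python3 -m creep '{"travel":[[0,0,-40],[-7,-3,-80],[-14,-5,-123],[-14,-5,-123],[-14,-5,-123]],"twist":[[0,0,0],[0,0,0],[0,0,0],[0,0,0],[0,0,0]],"hand":[0,0,0,0,0]}'
python3 -m creep '{"travel":[[-18,-1,1],[-36,-2,2],[-54,-4,4],[-72,-6,6],[-91,-7,7]],"twist":[[1.6,-3,9],[3.2,-6,18],[4.8,-9,27],[6.4,-12,36],[8,-15,46]],"hand":[0,0,0,0,0]}'
python3 - <<'E'
from plan import *
chain(rack(.05,-.12,.09),rack(.0425,.001,.06),rack(.0425,.001,.018))
E
```

```text
time_s: 16.45
tool_pos: [0.4293, 0.1202, 0.1293]
tcp_rot: [180.0, 0.1, -116.3]
force: [0.3, -1.2, -3.6]
gripper_width: 0.0378
finger_force: 61.6
time_s: 17.08
tool_pos: [0.4754, 0.1985, 0.1212]
tcp_rot: [-178.6, 16.5, -162.8]
force: [0.3, 0.5, -3.1]
gripper_width: 0.0382
finger_force: 61.5
travel [-2.0, -0.0, -2.0] twist [2.3, -3.3, 11.1] | mm 3 deg 12
travel [8.0, 121.0, 30.0] twist [0.0, -0.0, 0.0] | mm 125 deg 0
travel [-0.0, -0.0, 42.0] twist [0.0, -0.0, 0.0] | mm 42 deg 0
```

```bash
python3 -m creep '{"travel":[[-1,0,-2],[-2,0,-2],[-2,0,-2],[-2,0,-2],[-2,0,-2]],"twist":[[1,-1.6,5.5],[2.3,-3.3,11.1],[2.3,-3.3,11.1],[2.3,-3.3,11.1],[2.3,-3.3,11.1]],"hand":[0,0,0,0,0]}'
python3 -m creep '{"travel":[[2,30,8],[4,60,15],[6,90,22],[8,121,30],[8,121,30]],"twist":[[0,0,0],[0,0,0],[0,0,0],[0,0,0],[0,0,0]],"hand":[0,0,0,0,0]}'
python3 - <<'E'
from plan import *
arm.read_camera('wrist')
chain(rack(.0425,.001,.018),rack(.0425,.001,.014))
p=arm.read_camera('wrist'); W=pts(p)
t,r=rack(0,0,0); rr=r*R.from_euler('x',180,degrees=True)*R.from_euler('z',180,degrees=True)
L=rr.inv().apply((W.reshape(-1,3)-RACK['foot']))
q=L[(abs(L[:,0]-.043)<.07)&(abs(L[:,1])<.024)&(L[:,2]>.062)&(L[:,2]<.078)]
print(cv2.minAreaRect((q[:,:2]*1000).astype(np.float32)), np.percentile(q,[1,50,99],axis=0).round(4))
E
```

```text
time_s: 17.7
tool_pos: [0.4776, 0.1991, 0.1251]
tcp_rot: [-179.9, 20.0, -174.0]
force: [-0.8, -0.8, -2.3]
gripper_width: 0.0381
finger_force: 61.5
time_s: 18.32
tool_pos: [0.4676, 0.3214, 0.0936]
tcp_rot: [-179.9, 19.9, -173.9]
force: [-0.9, -0.1, -2.5]
gripper_width: 0.0383
finger_force: 61.7
travel [0.0, -1.0, 43.0] twist [0.1, -0.0, 0.5] | mm 43 deg 1
travel [0.0, 0.0, 4.0] twist [-0.0, -0.0, -0.0] | mm 4 deg 0
((40.75746536254883, 0.6581249237060547), (80.17401123046875, 46.858795166015625), 0.5160344839096069) [[ 0.0009 -0.0171  0.0655]
 [ 0.0341  0.0028  0.0696]
 [ 0.0791  0.0225  0.0751]]
```

```bash
python3 -m creep '{"travel":[[-2,-1,15],[-2,-1,30],[-2,-1,38],[-2,-1,42],[-2,-1,43]],"twist":[[0,0,0.5],[0,0,0.5],[0,0,0.5],[0,0,0.5],[0,0,0.5]],"hand":[0,0,0,0,0]}'
python3 -m creep '{"travel":[[0,0,1],[0,0,2],[0,0,3],[0,0,4],[0,0,4]],"twist":[[0,0,0],[0,0,0],[0,0,0],[0,0,0],[0,0,0]],"hand":[0,0,0,0,0]}'
python3 - <<'E'
from plan import *
chain(rack(.044,.001,.014))
E
```

```text
time_s: 19.05
tool_pos: [0.4846, 0.3206, 0.0545]
tcp_rot: [179.9, 20.0, -174.6]
force: [-0.0, -0.1, -2.8]
gripper_width: 0.0378
finger_force: 61.6
time_s: 19.68
tool_pos: [0.4859, 0.3209, 0.0513]
tcp_rot: [179.8, 20.0, -174.6]
force: [-6.0, -1.2, 5.1]
gripper_width: 0.0381
finger_force: 62.7
travel [1.0, 0.0, 1.0] twist [0.1, 0.0, -0.1] | mm 1 deg 0
```

```bash
python3 -m creep '{"travel":[[0,0,0],[0,0,0],[0,0,0],[0,0,-20],[0,0,-60]],"twist":[[0,0,0],[0,0,0],[0,0,0],[0,0,0],[0,0,0]],"hand":[0.75,0.75,0.75,0.75,0.75]}'
python3 - <<'E'
from plan import *
p=arm.read_camera('wrist'); save(p,'w5.png'); W=pts(p)
t,r=rack(0,0,0); rr=r*R.from_euler('x',180,degrees=True)*R.from_euler('z',180,degrees=True)
L=rr.inv().apply((W.reshape(-1,3)-RACK['foot']))
q=L[(L[:,0]>-.0)&(L[:,0]<.11)&(abs(L[:,1])<.05)&(L[:,2]>.018)&(L[:,2]<.032)]
print(cv2.minAreaRect((q[:,:2]*1000).astype(np.float32)), np.percentile(q,[2,50,98],axis=0).round(4))
q=arm.sense()['qpos']; print(q.round(1))
for y in (185,275): print(y); chain(rack(.0,-.10,.13),down(.4293,-.0391,.12,y),down(.4293,-.0391,.003,y))
E
```

```text
time_s: 20.3
tool_pos: [0.4647, 0.3179, 0.1067]
tcp_rot: [180.0, 19.9, -174.6]
force: [0.1, 0.4, 0.6]
gripper_width: 0.0639
finger_force: 0.0
((41.760704040527344, 0.4651603698730469), (98.8165054321289, 83.38957977294922), 89.9739761352539) [[ 0.0036 -0.0172  0.022 ]
 [ 0.0393  0.0019  0.0234]
 [ 0.0811  0.021   0.0247]]
[ 40.8   9.  -27.6  36.6 -11.3  33.7]
185
travel [46.0, -101.0, -51.0] twist [0.2, 0.2, -0.2] | mm 122 deg 0
travel [17.0, -252.0, 19.0] twist [0.1, 20.0, 0.5] | mm 253 deg 20
travel [-0.0, -0.0, 117.0] twist [-0.0, -0.0, 0.0] | mm 117 deg 0
275
travel [46.0, -101.0, -51.0] twist [0.2, 0.2, -0.2] | mm 122 deg 0
travel [17.0, -252.0, 19.0] twist [-15.6, 15.7, -88.5] | mm 253 deg 91
travel [0.0, 0.0, 117.0] twist [-0.0, 0.0, 0.0] | mm 117 deg 0
```

View pics/w5.png

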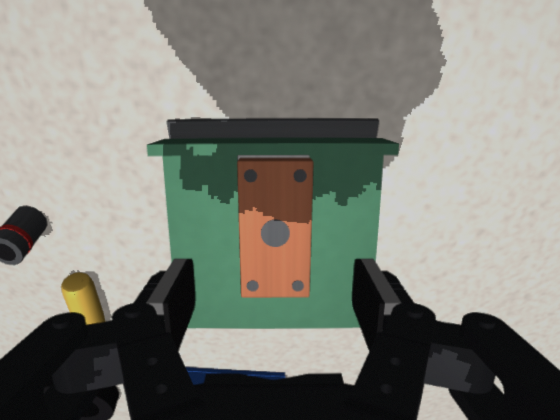

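The copper plate is squarely on top: (275,226), x≈42 mm, y≈1–2 mm, top at 23.4 mm. Next is the bearing.

```bash
python3 -m creep '{"travel":[[5,-5,-30],[15,-35,-51],[30,-70,-51],[46,-101,-51],[46,-101,-51]],"twist":[[0,0,0],[0,0,0],[0,0,0],[0,0,0],[0,0,0]],"hand":[1,1,1,1,1]}'
python3 -m creep '{"travel":[[5,-40,0],[8,-80,0],[11,-120,5],[14,-160,10],[16,-200,15]],"twist":[[0,4,0],[0,8,0],[0,12,0],[0,16,0],[0,20,0]],"hand":[1,1,1,1,1]}'
python3 - <<'E'
from plan import *
chain(down(.4293,-.0391,.12,185),down(.4293,-.0391,.003,185))
E
```

```text
time_s: 20.98
tool_pos: [0.4138, 0.2106, 0.1389]
tcp_rot: [179.9, 20.0, -174.7]
force: [0.4, -0.3, -0.4]
gripper_width: 0.0853
finger_force: 0.0
time_s: 21.6
tool_pos: [0.4245, 0.0113, 0.1194]
tcp_rot: [179.8, -0.0, -174.6]
force: [-0.0, 0.9, -0.2]
gripper_width: 0.0851
finger_force: 0.0
travel [-0.0, -51.0, -1.0] twist [0.2, -0.0, 0.4] | mm 51 deg 0
travel [-0.0, 0.0, 117.0] twist [-0.0, -0.0, 0.0] | mm 117 deg 0
```

```bash
python3 -m creep '{"travel":[[0,-25,-1],[0,-51,-1],[0,-51,-1],[0,-51,-1],[0,-51,-1]],"twist":[[0,0,0],[0.2,0,0.4],[0.2,0,0.4],[0.2,0,0.4],[0.2,0,0.4]],"hand":[1,1,1,1,1]}'
python3 - <<'E'
from plan import *
from m import cl,circ
p=arm.read_camera('wrist'); W=pts(p)
a=circ(cl(W,(.4293,-.039),.045,.009,.022)); print(a)
print('cyl',circ(cl(W,(.6137,-.0115),.05,.054,.07)))
chain(down(*a[0],.003,185))
E
```

```text
time_s: 22.22
tool_pos: [0.4286, -0.0377, 0.1201]
tcp_rot: [-179.9, 0.0, -174.9]
force: [0.5, -0.4, -0.7]
gripper_width: 0.0852
finger_force: 0.0
(array([ 0.4287, -0.0392]), 0.0262, array([ 0.4277, -0.0392], dtype=float32), 3768)
cyl (array([0., 0.]), 0.0, array([nan, nan], dtype=float32), 0)
travel [-0.0, -1.0, 117.0] twist [-0.1, 0.0, 0.1] | mm 117 deg 0m.py:8: RuntimeWarning: Mean of empty slice.
  (c,r)=cv2.minEnclosingCircle(q); return np.round(c,4),round(r,4),q.mean(0).round(4),len(q)
  ret = um.true_divide(
```

```bash
python3 -m creep '{"travel":[[0,-1,50],[0,-1,90],[0,-1,117],[0,-1,117],[0,-1,117]],"twist":[[0,0,0],[0,0,0],[0,0,0],[0,0,0],[0,0,0]],"hand":[1,1,1,1,0.6]}'
python3 -m creep '{"travel":[[0,0,0],[0,0,0],[0,0,0],[0,0,0],[0,0,-5]],"twist":[[0,0,0],[0,0,0],[0,0,0],[0,0,0],[0,0,0]],"hand":[0.3,0,0,0,0]}'
python3 -m creep '{"travel":[[0,0,-50],[0,0,-90],[0,0,-130],[0,0,-150],[0,0,-150]],"twist":[[0,0,0],[0,0,0],[0,0,0],[0,0,0],[0,0,0]],"hand":[0,0,0,0,0]}'
python3 - <<'E'
from plan import *
chain(down(.6139,-.0116,.12,185),down(.6139,-.0116,.07,185),down(.6139,-.0116,.066,185))
E
```

```text
time_s: 22.9
tool_pos: [0.4292, -0.0394, 0.0041]
tcp_rot: [-179.9, 0.1, -175.0]
force: [-0.4, -1.0, -0.1]
gripper_width: 0.0698
finger_force: 0.0
time_s: 23.52
tool_pos: [0.429, -0.0396, 0.0091]
tcp_rot: [-179.9, 0.1, -175.0]
force: [-1.0, 0.3, -1.9]
gripper_width: 0.049
finger_force: 62.0
time_s: 24.15
tool_pos: [0.4295, -0.0395, 0.1597]
tcp_rot: [-179.9, 0.2, -175.0]
force: [0.5, -0.1, -1.8]
gripper_width: 0.0489
finger_force: 63.0
travel [-186.0, 12.0, 40.0] twist [-0.1, 0.2, 0.0] | mm 191 deg 0
travel [-0.0, -0.0, 50.0] twist [0.0, -0.0, 0.0] | mm 50 deg 0
travel [-0.0, -0.0, 4.0] twist [0.0, -0.0, 0.0] | mm 4 deg 0
```

```bash
python3 -m creep '{"travel":[[-45,3,10],[-90,6,20],[-135,9,30],[-186,12,40],[-186,12,40]],"twist":[[0,0,0],[0,0,0],[0,0,0],[0,0.2,0],[0,0.2,0]],"hand":[0,0,0,0,0]}'
python3 -m creep '{"travel":[[0,0,10],[0,0,20],[0,0,28],[0,0,28],[0,0,28]],"twist":[[0,0,0],[0,0,0],[0,0,0],[0,0,0],[0,0,0]],"hand":[0,0,0,0,0]}'
python3 - <<'E'
from plan import *
from m import cl,circ
p=arm.read_camera('wrist'); save(p,'w6.png'); W=pts(p)
q=cl(W,(.6139,-.0116),.06,.02,.07)
c=p['color'].astype(int); b=(c[...,2]>c[...,0]+40)&(W[...,2]>.055)&(W[...,2]<.07)
print('blue top',circ(W[b]) if b.sum()>20 else b.sum())
print('ring',circ(cl(W,(.6139,-.0116),.03,.095,.115)))
chain(down(.6139,-.0116,.066,185))
E
```

```text
time_s: 24.78
tool_pos: [0.6138, -0.0107, 0.1144]
tcp_rot: [-180.0, -0.4, -175.0]
force: [-0.8, -0.2, -0.9]
gripper_width: 0.049
finger_force: 63.0
time_s: 25.4
tool_pos: [0.6127, -0.0113, 0.0906]
tcp_rot: [-179.9, -0.2, -175.0]
force: [0.3, 0.1, -1.2]
gripper_width: 0.0488
finger_force: 63.0
blue top (array([ 0.6133, -0.0118]), 0.0289, array([ 0.6043, -0.0142], dtype=float32), 2549)
ring (array([ 0.611 , -0.0119]), 0.0289, array([ 0.6099, -0.0108], dtype=float32), 11958)
travel [-1.0, -0.0, 25.0] twist [-0.1, -0.1, 0.0] | mm 25 deg 0
```

View pics/w6.png

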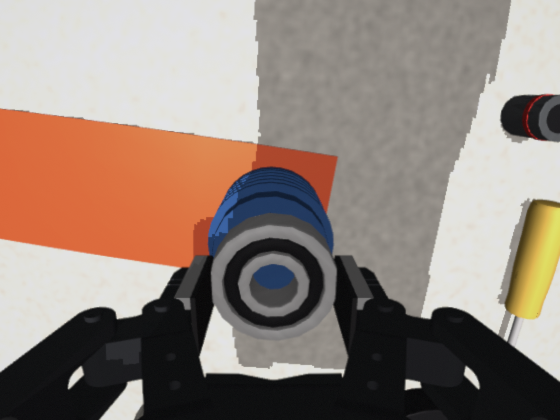

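The bearing is held level over the blue cylinder at (273,275), and the cylinder-top fit is within 1 mm. Lowering it.

```bash
python3 -m creep '{"travel":[[-1,0,10],[-1,0,18],[-1,0,21],[-1,0,23],[-1,0,25]],"twist":[[0,0,0],[0,0,0],[0,0,0],[0,0,0],[0,0,0]],"hand":[0,0,0,0,0]}'
```

```text
time_s: 26.08
tool_pos: [0.6136, -0.0112, 0.0669]
tcp_rot: [-179.9, -0.1, -175.0]
force: [-19.8, -0.2, 44.8]
gripper_width: 0.0487
finger_force: 67.6
```

```bash
python3 -m creep '{"travel":[[0,0,-1],[0,0,-1],[0,0,-1],[0,0,-20],[0,0,-60]],"twist":[[0,0,0],[0,0,0],[0,0,0],[0,0,0],[0,0,0]],"hand":[0.57,0.85,0.85,0.9,0.9]}'
python3 - <<'E'
from plan import *
from m import cl,circ
p=arm.read_camera('wrist'); save(p,'w7.png'); W=pts(p)
q=cl(W,(.6136,-.0116),.045,.07,.085); print('ring',circ(q),np.percentile(q[:,2],[2,50,98]))
A=np.c_[q[:,:2],np.ones(len(q))]; print('slope',np.linalg.lstsq(A,q[:,2],rcond=None)[0])
W=pts(arm.read_camera('top')); q=cl(W,(.4155,-.338),.045,.042,.06); print('piston',circ(q))
chain(down(.4155,-.338,.15,185),down(.4155,-.338,.012,185))
E
```

```text
time_s: 26.7
tool_pos: [0.6127, -0.0111, 0.1243]
tcp_rot: [-180.0, -0.4, -175.0]
force: [-0.6, -0.2, 0.9]
gripper_width: 0.0766
finger_force: 0.0
ring (array([ 0.6128, -0.01  ]), 0.0261, array([ 0.6116, -0.0101], dtype=float32), 6099) [0.07246287 0.0768206  0.07846286]
slope [0.0088512  0.00141817 0.07123623]
piston (array([ 0.4164, -0.3384]), 0.0234, array([ 0.4163, -0.3381], dtype=float32), 289)
travel [228.0, -308.0, -21.0] twist [-0.1, 0.1, 0.0] | mm 384 deg 0
travel [0.0, -0.0, 138.0] twist [0.0, 0.0, 0.0] | mm 138 deg 0
```

View pics/w7.png

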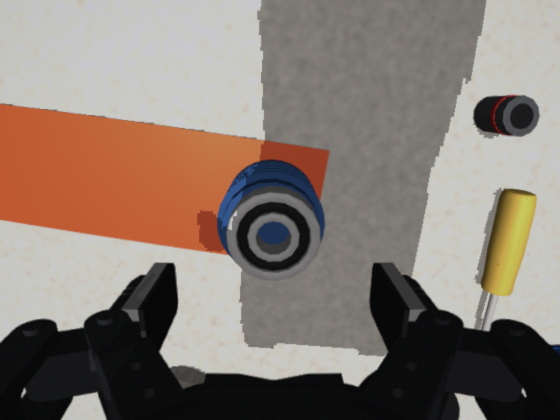

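The bearing lies flat and centred on the cylinder at (275,236), about 2 mm off. The last part is the piston.

```bash
python3 -m creep '{"travel":[[25,-30,-21],[50,-65,-21],[75,-100,-21],[95,-130,-21],[114,-154,-21]],"twist":[[0,0,0],[0,0,0],[0,0,0],[0,0,0],[0,0,0]],"hand":[1,1,1,1,1]}'
python3 -m creep '{"travel":[[30,-38,0],[60,-76,0],[90,-115,0],[114,-154,0],[114,-154,0]],"twist":[[0,0,0],[0,0,0],[0,0,0],[0,0,0],[0,0,0]],"hand":[1,1,1,1,1]}'
python3 - <<'E'
from plan import *
from m import cl,circ
p=arm.read_camera('wrist'); W=pts(p)
a=circ(cl(W,(.4155,-.338),.045,.044,.06)); print(a, arm.sense()['qpos'].round(1))
chain(down(*a[0],.012,185))
E
```

```text
time_s: 27.42
tool_pos: [0.513, -0.1756, 0.1464]
tcp_rot: [-179.9, -0.2, -175.0]
force: [0.3, -0.3, -1.0]
gripper_width: 0.0852
finger_force: 0.0
time_s: 28.05
tool_pos: [0.4122, -0.3401, 0.1469]
tcp_rot: [-179.9, -0.2, -175.2]
force: [-0.1, -0.1, 1.0]
gripper_width: 0.0852
finger_force: 0.0
(array([ 0.4159, -0.339 ]), 0.0224, array([ 0.4146, -0.3391], dtype=float32), 3252) [-39.3  18.   -6.7  65.5  -0.2 -44.1]
travel [-3.0, -0.0, 135.0] twist [-0.1, -0.2, -0.1] | mm 135 deg 0
```

```bash
python3 -m creep '{"travel":[[-3,0,40],[-3,0,80],[-3,0,120],[-3,0,135],[-3,0,135]],"twist":[[0,-0.2,0],[0,-0.2,0],[0,-0.2,0],[0,-0.2,0],[0,-0.2,0]],"hand":[1,1,1,1,0.6]}'
python3 -m creep '{"travel":[[0,0,0],[0,0,0],[0,0,0],[0,0,0],[0,0,-5]],"twist":[[0,0,0],[0,0,0],[0,0,0],[0,0,0],[0,0,0]],"hand":[0.3,0,0,0,0]}'
python3 -m creep '{"travel":[[0,0,-40],[0,0,-80],[0,0,-120],[0,0,-120],[0,0,-120]],"twist":[[0,0,0],[0,0,0],[0,0,0],[0,0,0],[0,0,0]],"hand":[0,0,0,0,0]}'
python3 - <<'E'
from plan import *
chain(down(.6060,-.1408,.12,185),down(.6060,-.1408,.015,185))
E
```

```text
time_s: 28.72
tool_pos: [0.4162, -0.3371, 0.0121]
tcp_rot: [-180.0, -0.0, -174.9]
force: [-0.0, -0.5, 0.3]
gripper_width: 0.07
finger_force: 0.0
time_s: 29.35
tool_pos: [0.4165, -0.338, 0.0182]
tcp_rot: [-179.9, 0.1, -175.0]
force: [-1.3, 0.0, -1.2]
gripper_width: 0.0425
finger_force: 61.0
time_s: 29.98
tool_pos: [0.416, -0.3375, 0.137]
tcp_rot: [-179.9, 0.0, -175.0]
force: [-0.3, -1.1, -2.8]
gripper_width: 0.0425
finger_force: 61.5
travel [-206.0, 179.0, 17.0] twist [-0.1, 0.0, 0.0] | mm 273 deg 0
travel [-0.0, 0.0, 105.0] twist [0.0, 0.0, 0.0] | mm 105 deg 0
```

```bash
python3 -m creep '{"travel":[[-28,25,0],[-56,50,0],[-84,75,0],[-110,96,0],[-130,115,0]],"twist":[[0,0,0],[0,0,0],[0,0,0],[0,0,0],[0,0,0]],"hand":[0,0,0,0,0]}'
python3 -m creep '{"travel":[[-28,25,5],[-56,45,10],[-76,64,17],[-76,64,17],[-76,64,17]],"twist":[[0,0,0],[0,0,0],[0,0,0],[0,0,0],[0,0,0]],"hand":[0,0,0,0,0]}'
python3 - <<'E'
from plan import *
chain(down(.6060,-.1408,.019,185),down(.6060,-.1408,.015,185))
E
```

```text
time_s: 30.6
tool_pos: [0.5357, -0.2104, 0.1356]
tcp_rot: [-180.0, -0.1, -175.0]
force: [-0.3, 0.1, -1.6]
gripper_width: 0.0428
finger_force: 61.6
time_s: 31.22
tool_pos: [0.6049, -0.1415, 0.1192]
tcp_rot: [-180.0, -0.1, -175.0]
force: [-1.0, 0.2, -2.7]
gripper_width: 0.0431
finger_force: 61.6
travel [-1.0, 1.0, 100.0] twist [-0.0, -0.1, 0.0] | mm 100 deg 0
travel [-0.0, -0.0, 4.0] twist [-0.0, 0.0, 0.0] | mm 4 deg 0
```

```bash
python3 -m creep '{"travel":[[-1,1,40],[-1,1,75],[-1,1,92],[-1,1,98],[-1,1,100]],"twist":[[0,0,0],[0,0,0],[0,0,0],[0,0,0],[0,0,0]],"hand":[0,0,0,0,0]}'
python3 -m creep '{"travel":[[0,0,1],[0,0,2],[0,0,3],[0,0,3],[0,0,3]],"twist":[[0,0,0],[0,0,0],[0,0,0],[0,0,0],[0,0,0]],"hand":[0,0,0,0,0]}'
```

```text
time_s: 31.85
tool_pos: [0.6071, -0.1407, 0.0208]
tcp_rot: [-179.9, 0.1, -175.0]
force: [-0.3, 0.5, -1.4]
gripper_width: 0.0424
finger_force: 61.6
time_s: 32.48
tool_pos: [0.6067, -0.1403, 0.0171]
tcp_rot: [-179.9, 0.0, -175.0]
force: [0.5, -0.0, -2.4]
gripper_width: 0.0425
finger_force: 61.6
```

```bash
python3 -m creep '{"travel":[[0,0,0.5],[0,0,1],[0,0,1.5],[0,0,1.5],[0,0,1.5]],"twist":[[0,0,0],[0,0,0],[0,0,0],[0,0,0],[0,0,0]],"hand":[0,0,0,0,0]}'
python3 -m creep '{"travel":[[0,0,0],[0,0,0],[0,0,0],[0,0,-20],[0,0,-60]],"twist":[[0,0,0],[0,0,0],[0,0,0],[0,0,0],[0,0,0]],"hand":[0.5,0.8,0.8,0.8,0.8]}'
python3 -m creep '{"travel":[[0,0,-40],[20,0,-80],[60,0,-90],[100,0,-90],[150,0,-90]],"twist":[[0,0,0],[0,0,0],[0,0,0],[0,0,0],[0,0,0]],"hand":[0.8,0.8,0.8,0.8,0.8]}'
python3 -m creep '{"travel":[[40,0,0],[60,0,0],[60,0,0],[60,0,0],[60,0,0]],"twist":[[0,0,0],[0,0,0],[0,0,0],[0,0,0],[0,0,0]],"hand":[0.8,0.8,0.8,0.8,0.8]}'
python3 - <<'E'
from plan import *
from m import cl,circ
for c in ('top','side','wrist'):
    p=arm.read_camera(c); W=pts(p)
    if c=='top': cv2.imwrite('pics/t9.png',cv2.resize(p['color'][100:300,80:480,::-1],(800,400)))
    for n,a in dict(piston=((.606,-.141),.045,.046,.06),bearing=((.6135,-.0116),.04,.07,.085),motor=((.5985,-.27),.045,.048,.06)).items():
        q=cl(W,*a)
        if len(q)>50: print(c,n,circ(q),np.median(q[:,2]))
E
```

```text
time_s: 33.1
tool_pos: [0.6067, -0.1403, 0.0161]
tcp_rot: [-179.9, 0.0, -175.0]
force: [-3.8, 0.5, 7.2]
gripper_width: 0.0427
finger_force: 62.3
time_s: 33.72
tool_pos: [0.6055, -0.14, 0.0748]
tcp_rot: [-180.0, -0.2, -175.0]
force: [-0.1, 0.1, 0.1]
gripper_width: 0.0681
finger_force: 0.0
time_s: 34.35
tool_pos: [0.4563, -0.1533, 0.1656]
tcp_rot: [-179.9, 0.0, -175.0]
force: [-1.2, -0.7, -0.2]
gripper_width: 0.0683
finger_force: 0.0
time_s: 34.98
tool_pos: [0.3982, -0.1585, 0.1654]
tcp_rot: [-179.9, 0.0, -175.0]
force: [0.1, -0.0, 0.4]
gripper_width: 0.0684
finger_force: 0.0
top piston (array([ 0.6045, -0.139 ]), 0.0226, array([ 0.6042, -0.1389], dtype=float32), 264) 0.05214592393742834
top bearing (array([ 0.6125, -0.01  ]), 0.0261, array([ 0.6122, -0.01  ], dtype=float32), 340) 0.07776705221373392
top motor (array([ 0.5969, -0.271 ]), 0.0344, array([ 0.6049, -0.2703], dtype=float32), 352) 0.05392705721557578
side piston (array([ 0.6045, -0.1396]), 0.0238, array([ 0.6044, -0.1363], dtype=float32), 196) 0.05203839279814382
side bearing (array([ 0.6132, -0.01  ]), 0.0274, array([ 0.612 , -0.0068], dtype=float32), 357) 0.07724321981913662
side motor (array([ 0.5969, -0.2693]), 0.0335, array([ 0.596 , -0.2618], dtype=float32), 253) 0.05392257831165126
wrist motor (array([ 0.593 , -0.2893]), 0.0236, array([ 0.5909, -0.2909], dtype=float32), 621) 0.05328913247744088
```

View pics/t9.png

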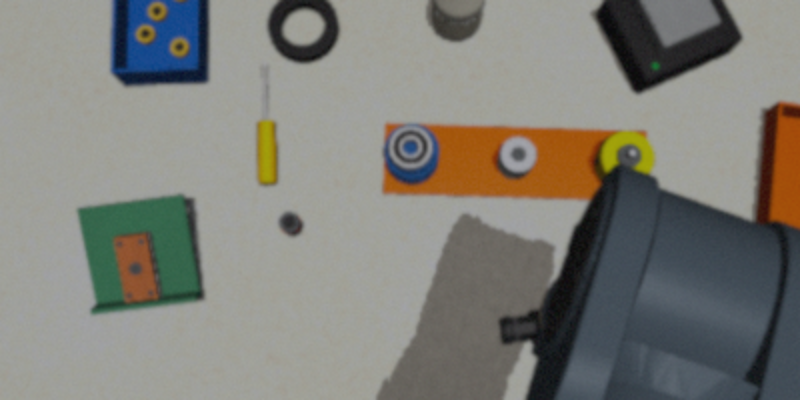

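The final view shows everything in place: copper on steel on the rack at (135,268), the bearing on the cylinder at (411,148), and the piston mid-mat at (517,155). The socket and screwdriver haven't moved. Handing in.

```bash
python3 -c "
from cell import arm
print(arm.finish_job())"
```

```text
the job is handed in; nothing more can be done
None
```

I've handed the job in with all four parts placed and measured within tolerance: both plates seated on the rack, the bearing about 2 mm off centre on the blue cylinder, the piston about 3 mm from midway. The socket and screwdriver show no movement in the last picture; no verdict came back.

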